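# Centre the bud vase on the parcel scale and weigh it

### The job

The bud vase on the packing scale stands off to one side of the pan: nudge it with light fingertip taps, without gripping, lifting or tipping it, until its foot stands wholly inside the ring marked in the middle of the pan. Then leave it standing there and press the scale's large button fully down to take the weight, leaving the small button and everything else on the bench alone.

Things in the scene. Friction and masses are not known exactly. Their poses are not given: they have to be found in the camera images.
- vase: white ceramic bud vase on the scale's pan, 0.14-0.28 kg, friction on the pan 0.5-0.7. Round, 60 mm tall: flat foot 40 mm across, widest (belly, 56 mm) 22 mm up, 42 mm across at 36 mm, neck 18 mm across at 45-50 mm, lip 26 mm across. Origin at the centre of the foot's underside, z up. Pushed level at the belly or lower it slides; on the shoulder or neck it rocks and tips.
- pan_mid (a point): centre of the top face of the scale's round, flat metal pan, 60 mm above the bench. The pan is fixed, 130 mm across, without a rim; a dark ring is marked round its centre, 60 mm across inside and 66 mm outside. Its heading means nothing.
- scale: low white bench scale, fixed to the bench: 240 mm front to back (its x), 200 mm wide (its y), its case 45 mm high. Origin under its middle on the bench, x from the button panel towards the back. The pan's centre lies 30 mm behind the origin (+x); the buttons lie on the panel in front, 82 mm ahead of the origin (-x), either side of a small dark display.
- weigh (a joint): travel of the large grey button, 30 mm across, on the scale's left as seen by the robot: 0 up, 0.006 m fully down; it springs back. It starts to move at 1.5 N and is fully down at 5 N, pressed straight down
- weigh_top (a point): centre of the top face of the large button (67 mm above the bench when up); it moves with the button
- off (a joint): travel of the small grey button, 16 mm across, on the scale's right: 0 up, 0.006 m down; it switches the scale off, leave it alone
- off_top (a point): centre of the top face of the small button, 67 mm above the bench
- spare_vase: bystander: a second vase of the same shape, standing on the bench left of the scale, 60 mm tall; origin under its foot
- tape_roll: bystander: roll of brown parcel tape lying flat right of the scale, 100 mm across, 48 mm high; origin under its centre
- marker: bystander: black marker lying behind the scale, 16 mm thick, 120 mm long; origin at the middle of its underside, its length along its x
- carton: bystander: small closed carton behind the scale, 90 x 70 x 55 mm; origin under its centre
- books: bystander: two thin books lying in a pile, 110 x 155 mm, 25 mm high, on the bench to the right; origin under the middle
- cup: bystander: blue cup, 76 mm across, 85 mm high, on the bench to the left; origin under its centre
There are look-alikes about, which are no part of the job. Leave any green look-alike of the vase alone.

How it is judged:
By the outcome, as a careful person would: the job done as asked, in the order asked, and still so for the second after the job is handed in, with the robot touching nothing.
It also fails if it takes over 48 s, if anything falls off the work surface, if the arm or the gripper's body presses on something with over 40 N, if the wrist force passes 120 N, or if a joint passes its speed limit or range.

### The arm

A 7-joint arm with a two-finger parallel gripper is mounted at the origin on the work surface. World frame = base frame: x ahead of the robot, y to its left, z up, the work surface at z = 0. Lengths are in m, angles in rad, forces in N, time in s.
With the tool pointing down it reaches from about 0.4 to 0.875 m from the base axis. Payload 19.3 kg.
Tool frame: the origin (TCP) lies on the front face of the gripper's body, between the roots of the fingers; the fingertips stand 73 mm ahead of it and the grasp point (between the pads) lies 54 mm ahead of it; z points along the fingers, y is the direction in which the jaws open and shut (so a half turn about z gives the same grasp; the last joint's range is limited). The gripper opens to 85 mm and grips with 20 to 120 N. Pads are 22 mm wide; open, the fingers measure 114 mm over their backs; the gripper's body (76 mm by 85 mm) begins 54 mm behind the grasp point. The pads swing forward as they close: fully open they stand 13 mm farther back than shut.
Start: joints at [-1.265, 0.521, -0.036, 1.599, 0.021, 1.021, -0.113], TCP at [0.229, 0.581, 0.304] pointing down, gripper open.
Joint ranges: [-2.91, 2.91], [-0.3, 2.13], [-1.5, 1.42], [0.17, 2.43], [-1.26, 4.41], [0.16, 1.93], [-2.52, 2.52]. Speed limits (rad/s): [1.89, 1.89, 2.39, 2.39, 3.01, 3.01, 3.01].

### API

Orientations are given as [roll, pitch, yaw] about the fixed x, y, z axes, in that order (R = Rz(yaw) Ry(pitch) Rx(roll)).
In Python, from workcell import bot gives the robot as it stands.
- The arm moves only by the shell command python3 -m crank 'ROWS' [OPENING] [FORCE]. ROWS is a JSON object of lists of equal length, an entry for each row: "travel": the shift along the world's x, y, z in cm, a list of three; "rot": the turn, a rotation vector about the world's x, y, z in degrees, a list of three. A call has 1 to 8 rows; each row is the pose to reach, as a shift and turn from the pose commanded when the call began; what a row does not reach only later rows make up. A row lasts 1/10 s, in which the tool goes at most 50 mm and 8.59 degrees, less where a joint would pass 70% of its speed; a pose out of reach is approached as far as the arm can. A call with a gripper value outside its range is refused whole. OPENING is the opening, from -1 (shut) to 1 (fully open), so that 0 is half open, set as the call begins (- or left out, the last holds). The fingers move at their own pace and stop on an object; FORCE is the grip in N (left out, the last holds). Time passes only in rows, so rows that repeat a pose let the fingers close. It gives the time, the measured TCP pose, the force and the opening at its end, in the units of the state.
- bot.observe(): the state, without advancing time (a new reading comes with each control period).
- bot.grab_frame(name): name is "side" or "top" or "wrist"; returns the picture (384x512x3 uint8, red, green, blue); there is no depth.
- bot.camera_model(name): a dict with "fx", "fy", "cx", "cy" (pixels), "R" (3x3) and "t" (3): a world point X has camera coordinates R X + t. Camera axes: x right, y down, z forward; pixel columns grow to the right and rows downward; lengths in m; the calibration is good to about 2 mm. A picture is of the moment at which its call begins: read the wrist's pose just before it. camera_model takes no time and is no camera call; for the wrist camera it gives the pose at the moment of the call.
- bot.job_done(): hands the job in, once; it reports no verdict.
Trained networks look in the newest picture that a camera, given by its name, has taken for a name from the list of things; names that differ only in an ending like _2 or _b are one class to them, and where a whole thing is asked for, a point or a joint stands for the part that bears it (a point fixed in the world has none). Each returns a list of dicts, best first, with "conf" (0 to 1); they miss things now and then, are a little off and sometimes report something else, mostly with a low value. They report only what shows in the picture. A call takes as long as a camera call. They do not tell look-alikes from the thing itself.
- bot.silhouettes(camera, thing): "pixels" (384x512 bool, what is visible of it) and "box" ([centre column, centre row, width, height] in pixels, round what is visible of it).
The state is a dict: "clock": time; "qpos": joint angles; "qd": joint speeds; "joint_efforts": joint torques, N m; "position": TCP position; "tool_rot": TCP orientation; "force": force on the tool from outside, world axes, zero at the start; "moment": the same for the moment, N m; "grip_width": finger opening in m.
Only numpy, scipy, OpenCV 4.12 (cv2) and the standard library are available. Lean on these libraries where they do the work, as an engineer would, in place of code of your own. Each camera call takes 0.05 s, during which the arm holds its last target.

## Working session

There is one attempt and no reset: what is moved stays moved. The work goes in short steps, Python scripts to look and compute and a shell command to move; the robot and the scene stay as the last step left them, time stands still between calls to the robot, and variables do not carry over. Pictures are saved under pics/ and viewed, and the job is handed in when it is done.

```bash
mkdir -p pics; ls; python3 - <<'E'
from workcell import bot
import cv2,numpy as np
s=bot.observe();print(s)
for n in ("side","top"):
    im=bot.grab_frame(n);cv2.imwrite(f"pics/{n}0.png",im[:,:,::-1]);c=bot.camera_model(n);print(n,{k:np.round(v,4).tolist() for k,v in c.items()})
E
```

```text
pics
{'clock': 0.0, 'qpos': array([-1.26518067,  0.52200384, -0.03628888,  1.60000287,  0.02120231,
        1.02108597, -0.11281386]), 'qd': array([-0.00085463,  0.00104803,  0.00094578,  0.00082236, -0.00112817,
       -0.00012195,  0.00013832]), 'joint_efforts': array([ 6.86556778e-04, -9.27112484e+01,  1.98016874e+00, -3.69917178e+01,
        1.78694318e-02,  8.20625253e-03,  1.87167120e-05]), 'position': array([0.22935127, 0.58112766, 0.3033343 ]), 'tool_rot': array([-3.14048200e+00,  1.00324308e-04,  2.76572093e+00]), 'force': array([-0.03463699, -0.4885552 ,  0.41341537]), 'moment': array([-0.00364384,  0.02308786, -0.01248475]), 'grip_width': 0.0850621919326334}
side {'fx': 395.7268, 'fy': 395.7268, 'cx': 260.114, 'cy': 192.4394, 'R': [[0.9672, -0.2535, 0.0148], [-0.158, -0.6462, -0.7466], [0.1988, 0.7198, -0.6651]], 't': [-0.583, 0.12, 1.0712]}
top {'fx': 354.2223, 'fy': 354.2223, 'cx': 259.1285, 'cy': 186.7758, 'R': [[-0.0035, -0.9996, 0.029], [-0.9894, -0.0008, -0.145], [0.145, -0.0291, -0.989]], 't': [-0.0164, 0.6074, 1.0294]}
```

View pics/side0.png

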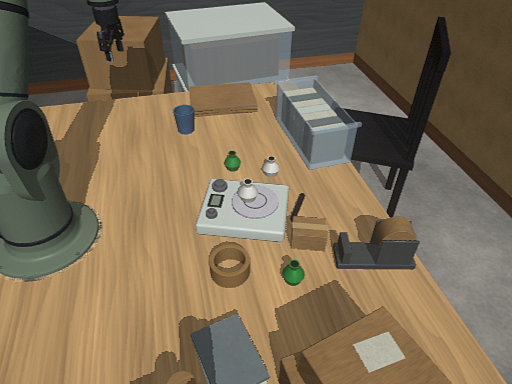

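View pics/top0.png

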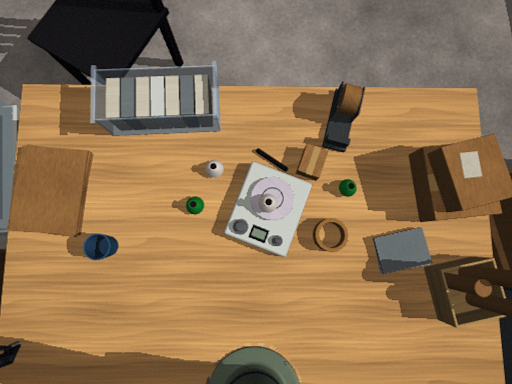

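Candidates for the vase, in the top view: white on the pan (268,202), white spare on the bench (215,169), and green look-alikes at (195,205) and (347,187). I choose the one on the pan and check it in a close crop.

```bash
cat > h.py <<'E'
from workcell import bot
import cv2,numpy as np
from scipy.optimize import least_squares
def ray(c,u,v):
    R=np.array(c['R']);t=np.array(c['t'])
    d=R.T@np.array([(u-c['cx'])/c['fx'],(v-c['cy'])/c['fy'],1]);return -R.T@t,d
def atz(c,u,v,z):
    o,d=ray(c,u,v);return o+d*(z-o[2])/d[2]
def proj(c,X):
    p=np.atleast_2d(X)@np.array(c['R']).T+np.array(c['t'])
    return np.c_[c['fx']*p[:,0]/p[:,2]+c['cx'],c['fy']*p[:,1]/p[:,2]+c['cy']]
PROF=np.array([(0,.020),(.022,.028),(.036,.021),(.045,.009),(.05,.009),(.06,.013)])
def vpts():
    zs=np.linspace(0,.06,13);rs=np.interp(zs,PROF[:,0],PROF[:,1]);a=np.linspace(0,2*np.pi,24,endpoint=False)
    return np.concatenate([np.c_[r*np.cos(a),r*np.sin(a),np.full(24,z)] for z,r in zip(zs,rs)])
def vmask(c,x,y,z0,S=4):
    m=np.zeros((384*S,512*S),np.uint8)
    P=vpts().reshape(13,24,3)+[x,y,z0]
    for i in range(12):
        h=cv2.convexHull((proj(c,P[i:i+2].reshape(-1,3))*S+S/2-.5).astype(np.int32));cv2.fillConvexPoly(m,h,255)
    return cv2.resize(m,(512,384),interpolation=cv2.INTER_AREA)/255.
def fitv(c,pix,z0,x0):
    # match mask best by IoU
    from scipy.optimize import minimize
    f=lambda p:-(np.minimum(vmask(c,p[0],p[1],z0),pix).sum()/np.maximum(vmask(c,p[0],p[1],z0),pix).sum())
    r=minimize(f,x0,method='Nelder-Mead',options=dict(initial_simplex=[x0,[x0[0]+.01,x0[1]],[x0[0],x0[1]+.01]],xatol=2e-4,fatol=1e-4))
    return r.x,-r.fun
E
python3 - <<'E'
from h import *
for n,(u,v,w,h) in (("side",(195,170,105,78)),("top",(185,140,180,130))):
    im=bot.grab_frame(n);k=7 if n=="side" else 4
    cv2.imwrite(f"pics/{n}c.png",cv2.resize(im[v:v+h,u:u+w,::-1],None,fx=k,fy=k,interpolation=cv2.INTER_CUBIC))
    c=bot.camera_model(n)
    for th in ("vase","scale","weigh_top","off_top","pan_mid"):
        for d in bot.silhouettes(n,th)[:4]:
            p=d['pixels'];uc,vc=np.argwhere(p)[:,::-1].mean(0)
            print(n,th,round(d['conf'],2),np.round(d['box'],1),p.sum(),np.round([uc,vc],1),"z60",atz(c,uc,vc,.067 if 'top' in th else .06+.025*(th=='vase')).round(4)[:2])
            if th=='vase' and d['conf']>.3:
                print(fitv(c,p,.06,atz(c,uc,vc,.085)[:2]))
E
```

```text
side vase 0.73 [232.2 161.4  15.6  16.7] 210 [232.3 161. ] z60 [0.5415 0.102 ]
(array([0.54345455, 0.10865464]), np.float64(0.7374977606901209))
side vase 0.69 [244.4 192.   18.6  21.8] 341 [247.7 191.1] z60 [ 0.5548 -0.0423]
(array([ 0.55531438, -0.04221161]), np.float64(0.9444058529589711))
side vase 0.57 [295.2 274.1  17.3  24.4] 419 [292.9 273.1] z60 [ 0.5894 -0.3369]
(array([ 0.59010408, -0.33574045]), np.float64(0.845466630794309))
side vase 0.35 [309.  232.6  38.8  36.4] 1156 [309.3 233.3] z60 [ 0.6666 -0.2319]
(array([ 0.67045939, -0.24385834]), np.float64(0.3704152249134948))
side scale 0.97 [240.3 210.6  91.1  63. ] 3572 [240.1 213.1] z60 [ 0.5207 -0.0969]
side weigh_top 0.61 [221.1 182.4   9.8  11.3] 75 [219.5 182.8] z60 [0.4884 0.032 ]
side weigh_top 0.39 [243.1 209.5  96.5  60.6] 3694 [240.4 213.2] z60 [ 0.5201 -0.1044]
side pan_mid 0.95 [255.4 203.5  48.7  33.4] 947 [256.5 203.9] z60 [ 0.5725 -0.0727]
top vase 0.66 [197.7 205.4  21.7  17.9] 242 [194.9 204.7] z60 [0.5491 0.169 ]
(array([0.54966481, 0.16920738]), np.float64(0.8548105441139785))
top vase 0.52 [347.6 186.2  21.9  20.1] 249 [347.3 187.1] z60 [ 0.6007 -0.2751]
(array([ 0.60048059, -0.27623486]), np.float64(0.9095710235857881))
top vase 0.51 [268.  205.4  19.   19.1] 263 [267.9 202.6] z60 [ 0.555  -0.0413]
(array([ 0.55522326, -0.0420492 ]), np.float64(0.9391381670877501))
top scale 0.72 [329.8 236.1  37.   35.8] 600 [330.3 233.8] z60 [ 0.4651 -0.2262]
top scale 0.63 [268.4 209.8  86.4  98.6] 3734 [266.6 212.4] z60 [ 0.5286 -0.0385]
top weigh_top 0.61 [241.3 226.8  11.3  12.7] 98 [240.7 225.9] z60 [0.4886 0.0376]
top pan_mid 0.66 [272.5 199.8  40.2  43.7] 1125 [273.4 196.8] z60 [ 0.575  -0.0591]
```

View pics/sidec.png

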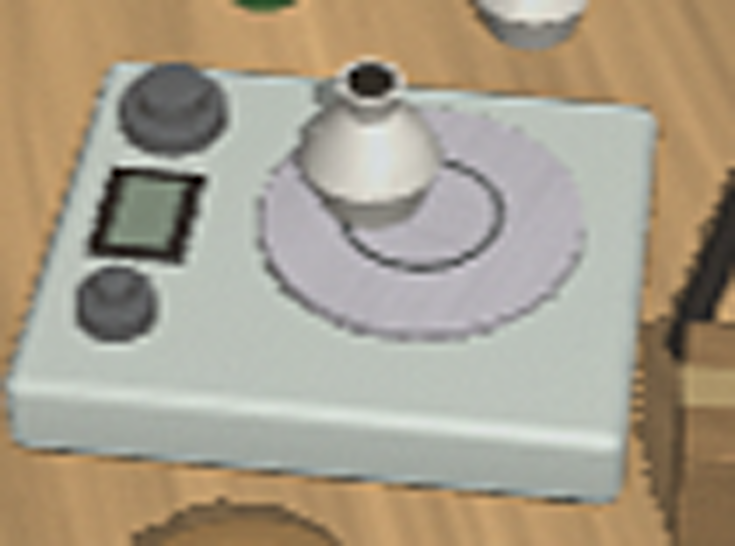

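View pics/topc.png

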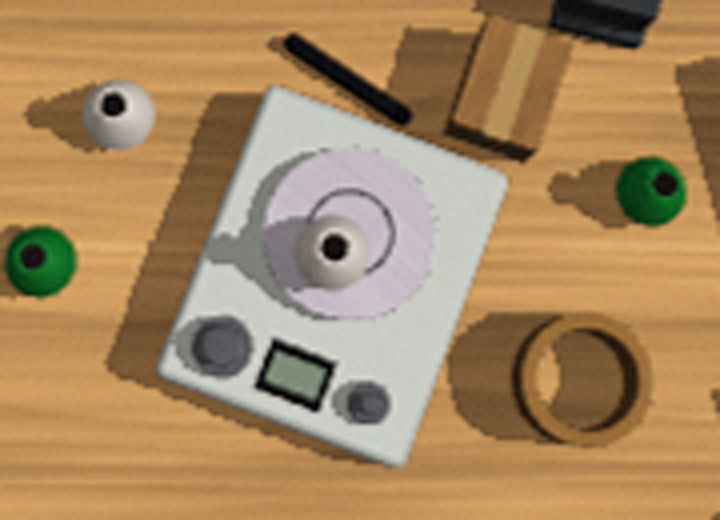

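The crops show the white vase on the pan, at lower left of the ring in the top view. The large button is at about (240,226) and the small one at about (276,240). Next I measure the ring centre precisely.

```bash
cat >> h.py <<'E'
def circ(c,x,y,z,r,n=120):
    a=np.linspace(0,2*np.pi,n,endpoint=False);return proj(c,np.c_[x+r*np.cos(a),y+r*np.sin(a),np.full(n,z)])
def ringscore(c,g,x,y,vm,z=.06):
    # contrast of ring: dark at r=31.5, bright at 26 and 37
    tot=[]
    s=[]
    for r in (.0315,.0255,.0375):
        P=circ(c,x,y,z,r).astype(np.float32)
        s.append((cv2.remap(g,P[:,0][None],P[:,1][None],cv2.INTER_LINEAR)[0],cv2.remap(vm,P[:,0][None],P[:,1][None],cv2.INTER_LINEAR)[0]))
    ok=(s[0][1]<.1)&(s[1][1]<.1)&(s[2][1]<.1)
    return np.mean(((s[1][0]+s[2][0])/2-s[0][0])[ok]),ok.mean()
def pancentre(n,im,vxy,x0):
    c=bot.camera_model(n);g=im.astype(np.float32).mean(2)
    vm=cv2.dilate(vmask(c,*vxy,.06).astype(np.float32),np.ones((3,3)))
    best=max(((ringscore(c,g,x0[0]+i*.0005,x0[1]+j*.0005,vm)[0],x0[0]+i*.0005,x0[1]+j*.0005) for i in range(-24,25) for j in range(-24,25)))
    return best
E
python3 - <<'E'
from h import *
V=(.5553,-.0421)
for n in ("side","top"):
    im=bot.grab_frame(n);c=bot.camera_model(n)
    print(n,pancentre(n,im,V,(.567,-.055)))
    # pan disc fit
    d=bot.silhouettes(n,"pan_mid")[0];vm=vmask(c,*V,.06)
    from scipy.optimize import minimize
    def f(p):
        S=4;m=np.zeros((384*S,512*S),np.uint8);cv2.fillConvexPoly(m,(circ(c,*p,.06,.065)*S+S/2-.5).astype(np.int32),255)
        m=cv2.resize(m,(512,384),interpolation=cv2.INTER_AREA)/255.;w=vm<.05
        return -(np.minimum(m,d['pixels'])*w).sum()/(np.maximum(m,d['pixels'])*w).sum()
    r=minimize(f,[.567,-.055],method='Nelder-Mead',options=dict(initial_simplex=[[.567,-.055],[.577,-.055],[.567,-.045]]));print('disc',r.x,r.fun)
    for th,u in (("weigh_top",0),("off_top",0)):
        for q in bot.silhouettes(n,th)[:2]: print(th,q['conf'],q['box'])
c=bot.camera_model("top")
def cr(u,v,z): return atz(c,(u+.5)/4-.5+185,(v+.5)/4-.5+140,z)
print('pan',cr(349.5,232.5,.06),'weigh',cr(221,345,.067),'off',cr(369,401,.067))
E
```

```text
side (np.float32(70.52365), 0.5714999999999999, -0.0555)
disc [ 0.57145073 -0.06132736] -0.9574075213885642
weigh_top 0.39 [220.6, 181.9, 1.6, 10.2]
top (np.float32(70.186516), 0.572, -0.055)
disc [ 0.57208401 -0.05617432] -0.9511056831134995
weigh_top 0.54 [240.9, 225.2, 9.6, 5.9]
weigh_top 0.35 [272.1, 198.6, 43.4, 43.9]
off_top 0.47 [240.2, 225.4, 8.5, 12.9]
pan [ 0.5721388  -0.05500054  0.06      ] weigh [0.48883644 0.03999035 0.067     ] off [ 0.44808462 -0.06765979  0.067     ]
  return _methods._mean(a, axis=axis, dtype=dtype,
  ret = ret.dtype.type(ret / rcount)
```

```bash
python3 -m crank '{"travel":[[1,-2,0],[2.5,-5.2,0],[4.3,-9,0],[6.1,-12.7,0],[7.9,-16.4,0],[9.7,-20.1,0],[11.5,-23.8,0],[13.2,-27.5,0]],"rot":[[0,0,-1],[0,0,-2],[0,0,-4],[0,0,-6],[0,0,-8],[0,0,-10],[0,0,-12],[0,0,-14]]}' -1 20
python3 -m crank '{"travel":[[1.8,-3.7,0],[3.6,-7.4,0],[5.4,-11.1,0],[7.2,-14.8,0],[9,-18.5,0],[11,-22.5,0],[13,-27,0],[15,-31.5,0]],"rot":[[0,0,-0.5],[0,0,-1],[0,0,-1.5],[0,0,-2.2],[0,0,-2.2],[0,0,-2.2],[0,0,-2.2],[0,0,-2.2]]}'
python3 -c "
from workcell import bot
print(bot.observe())"
```

```text
clock: 1.9
position: [0.3619, 0.3048, 0.3041]
tool_rot: [3.141, 0.0, 2.52]
force: [1.9, 1.2, -0.5]
grip_width: -0.0003
clock: 2.7
position: [0.512, -0.0104, 0.3041]
tool_rot: [3.141, 0.0, 2.484]
force: [0.4, 1.3, -0.2]
grip_width: 0.0004
{'clock': 2.7, 'qpos': array([-0.28817863,  0.35023629,  0.24771021,  1.90436881, -0.10786863,
        0.89912224,  0.92513352]), 'qd': array([ 0.86608874,  0.32730264,  0.15804748, -0.45850357, -0.14718376,
        0.15369029,  1.06425768]), 'joint_efforts': array([ -9.14310694, -75.90530634,   5.87416649, -28.41209292,
         0.69197796,  -0.31830224,  -3.43362786]), 'position': array([ 0.51196217, -0.01037719,  0.30413386]), 'tool_rot': array([3.14110419e+00, 3.40710250e-04, 2.48364302e+00]), 'force': array([ 0.42439553,  1.26462574, -0.16122215]), 'moment': array([ 0.01269963, -0.04263248,  0.03225627]), 'grip_width': 0.00041825911249942317}
```

```bash
python3 - <<'E'
from h import *
c=bot.camera_model("wrist");im=bot.grab_frame("wrist");cv2.imwrite("pics/w1.png",im[:,:,::-1])
print({k:np.round(v,3).tolist() for k,v in c.items()},bot.observe()['position'])
c=bot.camera_model("side");im=bot.grab_frame("side")
p=bot.observe()['position']
q=proj(c,[p,p-[0,0,.073],p-[0,0,.086]]);print(q)
o=im[70:230,160:310,::-1];cv2.imwrite("pics/s1.png",cv2.resize(o,None,fx=3.7,fy=3.7,interpolation=cv2.INTER_CUBIC));print((q-[160,70])*3.7)
E
```

```text
{'fx': 343.621, 'fy': 343.621, 'cx': 252.535, 'cy': 192.071, 'R': [[0.611, 0.791, 0.001], [0.755, -0.584, 0.298], [0.236, -0.182, -0.954]], 't': [-0.306, -0.431, 0.257]} [ 0.51398007 -0.01812561  0.3043799 ]
[[227.65447674 118.88987029]
 [228.79404411 143.80947474]
 [228.98557314 147.99775497]]
[[250.32156394 180.89252008]
 [254.53796322 273.09505652]
 [255.2466206  288.59169337]]
```

View pics/w1.png

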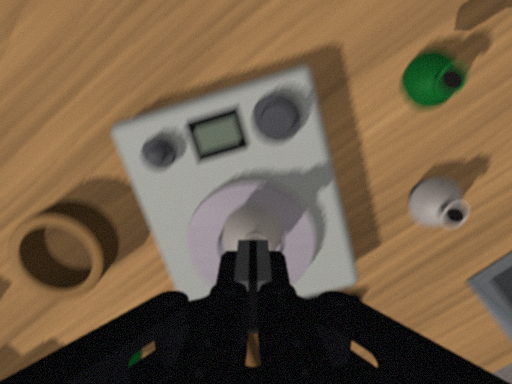

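View pics/s1.png

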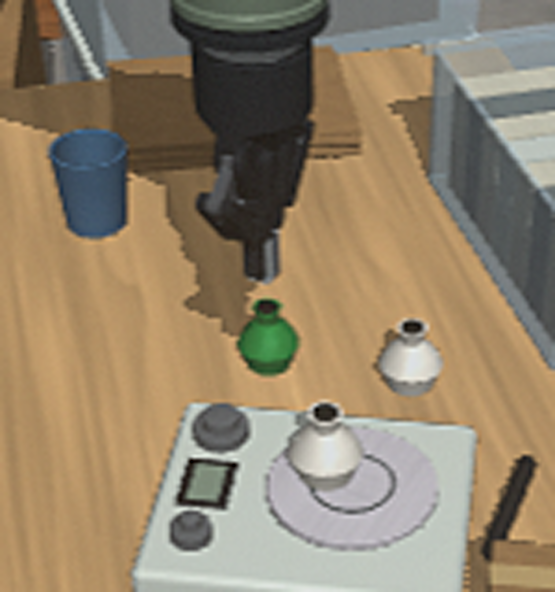

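```bash
python3 -m crank '{"travel":[[0,0,-2],[0,0,-5],[0,0,-8],[0,0,-11],[0,0,-13.5],[0,0,-15],[0,0,-15.5],[0,0,-15.5]],"rot":[[0,0,0],[0,0,0],[0,0,0],[0,0,0],[0,0,0],[0,0,0],[0,0,0],[0,0,0]]}'
python3 - <<'E'
from h import *
p=bot.observe();print(p['position'],p['force'])
c=bot.camera_model("side");im=bot.grab_frame("side")
q=proj(c,[p['position']-[0,0,.073]]);print(q)
o=im[150:250,185:305,::-1];cv2.imwrite("pics/s2.png",cv2.resize(o,None,fx=5,fy=5,interpolation=cv2.INTER_CUBIC));print((q-[185,150])*5)
E
```

```text
clock: 3.6
position: [0.5113, -0.0086, 0.1487]
tool_rot: [-3.141, -0.001, 2.483]
force: [1.0, 0.4, 0.9]
grip_width: 0.0004
[ 0.51130863 -0.0086326   0.14868255] [0.96723104 0.44945103 0.88427174]
[[229.93088047 188.30503767]]
[[224.65440234 191.52518833]]
```

View pics/s2.png

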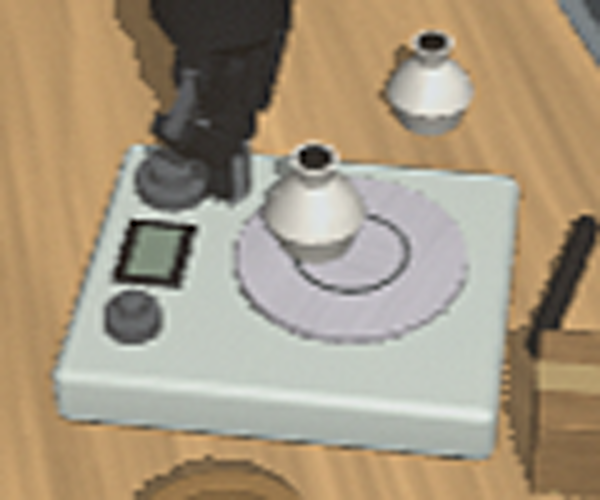

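```bash
python3 -m crank '{"travel":[[0,0,-0.3],[0,0,-0.6],[0.3,-0.2,-0.6],[0.6,-0.45,-0.6],[0.8,-0.6,-0.6],[0.95,-0.73,-0.6],[1.05,-0.8,-0.6],[1.15,-0.88,-0.6]],"rot":[[0,0,0],[0,0,0],[0,0,0],[0,0,0],[0,0,0],[0,0,0],[0,0,0],[0,0,0]]}'
python3 -m crank '{"travel":[[0.1,-0.08,0],[0.22,-0.17,0],[0.34,-0.26,0],[0.46,-0.35,0],[0.58,-0.44,0],[0.7,-0.53,0],[0.8,-0.61,0],[0.8,-0.61,0]],"rot":[[0,0,0],[0,0,0],[0,0,0],[0,0,0],[0,0,0],[0,0,0],[0,0,0],[0,0,0]]}'
cat > look.py <<'E'
import sys
from h import *
tag=sys.argv[1];p=bot.observe();print(p['clock'],p['position'],p['force'])
C=np.array([.572,-.055])
for n in ("side","top"):
    c=bot.camera_model(n);im=bot.grab_frame(n)
    u,v,w,h=(185,150,120,100) if n=="side" else (215,150,110,100)
    cv2.imwrite(f"pics/{n}_{tag}.png",cv2.resize(im[v:v+h,u:u+w,::-1],None,fx=5,fy=5,interpolation=cv2.INTER_CUBIC))
    for d in bot.silhouettes(n,"vase"):
        b=d['pixels']
        uc,vc=np.argwhere(b)[:,::-1].mean(0);x=atz(c,uc,vc,.085)[:2]
        if np.linalg.norm(x-C)<.06:
            f,s=fitv(c,b,.06,x);print(n,round(d['conf'],2),'vase',f.round(4),'iou',round(s,3),'to go',(C-f).round(4))
E
python3 look.py p1
```

```text
clock: 4.45
position: [0.5228, -0.0174, 0.1428]
tool_rot: [-3.141, -0.0, 2.483]
force: [-1.7, 1.6, 1.1]
grip_width: 0.0003
clock: 5.25
position: [0.531, -0.0237, 0.1429]
tool_rot: [-3.142, 0.0, 2.483]
force: [0.5, 1.3, -0.0]
grip_width: -0.0001
5.25 [ 0.53104197 -0.02367447  0.14287825] [ 0.54713387  1.34137078 -0.01646171]
side 0.53 vase [ 0.5639 -0.0491] iou 0.949 to go [ 0.0081 -0.0059]
```

View pics/side_p1.png

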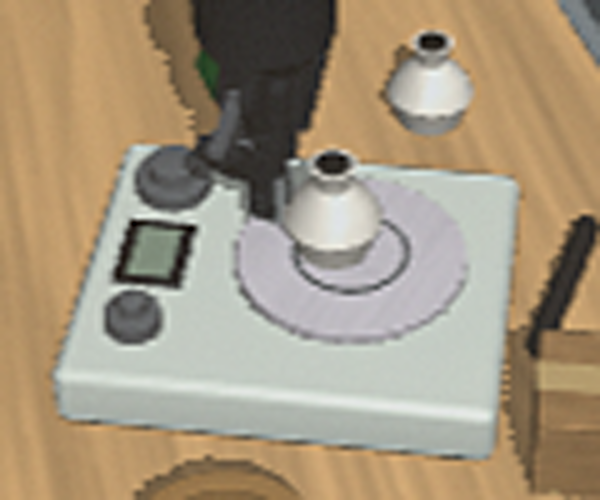

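View pics/top_p1.png

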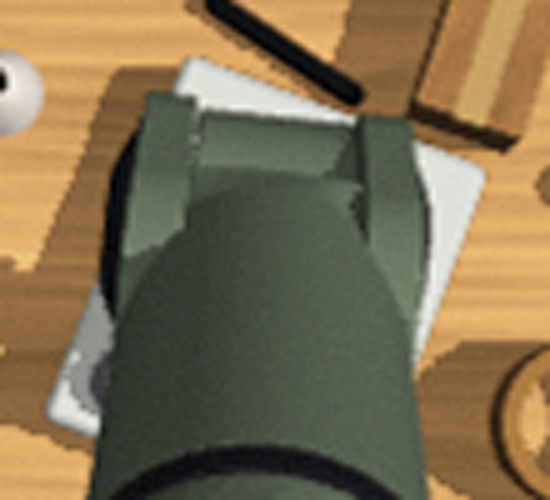

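The side view shows the vase upright, with its foot now partly across the ring and 10 mm left to go. The arm blocks the top view. I keep pushing gently.

```bash
python3 -m crank '{"travel":[[0.1,-0.08,0],[0.23,-0.17,0],[0.36,-0.27,0],[0.49,-0.37,0],[0.61,-0.45,0],[0.71,-0.53,0],[0.78,-0.58,0],[0.78,-0.58,0]],"rot":[[0,0,0],[0,0,0],[0,0,0],[0,0,0],[0,0,0],[0,0,0],[0,0,0],[0,0,0]]}'
python3 look.py p2
```

```text
clock: 6.25
position: [0.5388, -0.0294, 0.1429]
tool_rot: [3.142, 0.0, 2.483]
force: [-0.4, 0.8, 1.3]
grip_width: -0.0003
6.25 [ 0.53881598 -0.0294154   0.14291165] [-0.37351274  0.82344397  1.30945471]
side 0.6 vase [ 0.5716 -0.055 ] iou 0.938 to go [ 0.0004 -0.    ]
```

View pics/side_p2.png

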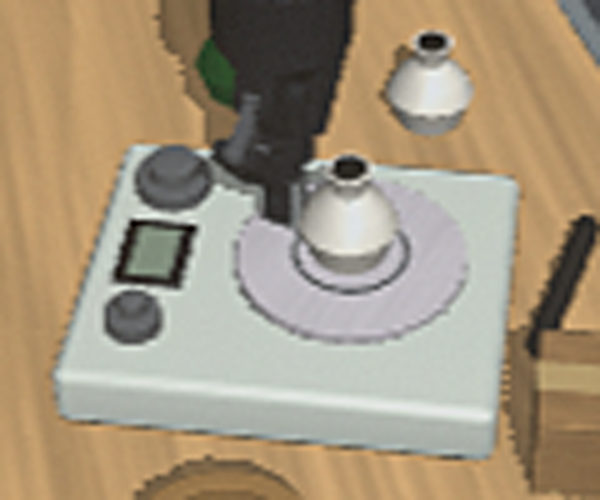

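```bash
python3 -m crank '{"travel":[[-0.4,0.3,0],[-1,0.75,0],[-1.6,1.2,0],[-1.8,1.4,1],[-1.8,1.4,3],[-1.8,1.4,5.5],[-1.8,1.4,8],[-2.5,2.5,10]],"rot":[[0,0,0],[0,0,0],[0,0,0],[0,0,0],[0,0,0],[0,0,0],[0,0,0],[0,0,0]]}'
python3 -m crank '{"travel":[[-1,2,0],[-2.5,5,0],[-4,9,0],[-5.5,13,0],[-7,17,0],[-8,20,0],[-9,22,0],[-9,22,0]],"rot":[[0,0,0],[0,0,0],[0,0,0],[0,0,0],[0,0,0],[0,0,0],[0,0,0],[0,0,0]]}'
python3 look.py p3
python3 - <<'E'
from h import *
for n in("side","top"):
    im=bot.grab_frame(n);print(pancentre(n,im,(.572,-.055),(.570,-.055)))
    c=bot.camera_model(n)
    for q in bot.silhouettes(n,"weigh_top")[:1]: print(n,q['conf'],q['box'],atz(c,*q['box'][:2],.065))
    print(circ(c,.4888,.040,.067,.015,4))
E
```

```text
clock: 7.25
position: [0.5141, -0.0052, 0.2451]
tool_rot: [3.141, 0.002, 2.481]
force: [0.8, 1.3, 0.2]
grip_width: -0.0003
clock: 8.05
position: [0.4223, 0.2185, 0.2435]
tool_rot: [3.141, -0.001, 2.487]
force: [0.6, -0.2, 0.9]
grip_width: 0.0002
8.05 [0.42226586 0.21847365 0.24351835] [ 0.60091126 -0.17562338  0.92800007]
side 0.82 vase [ 0.5712 -0.0551] iou 0.909 to go [0.0008 0.0001]
top 0.65 vase [ 0.5717 -0.0558] iou 0.944 to go [0.0003 0.0008]
(np.float32(96.92024), 0.5714999999999999, -0.0535)
side 0.65 [219.4, 181.7, 13.0, 14.0] [0.48939244 0.03947155 0.065     ]
[[224.20382934 180.30996668]
 [218.21649181 177.90050555]
 [214.02921264 181.878584  ]
 [220.06014955 184.34435225]]
(np.float32(7.15345), 0.574, -0.043)
top 0.66 [270.9, 197.5, 44.4, 47.2] [ 0.57230909 -0.05141289  0.065     ]
[[239.89438385 220.72602342]
 [234.7190339  225.90009442]
 [239.8487839  231.07090836]
 [245.01986928 225.87506475]]
  return _methods._mean(a, axis=axis, dtype=dtype,
  ret = ret.dtype.type(ret / rcount)
```

View pics/top_p3.png

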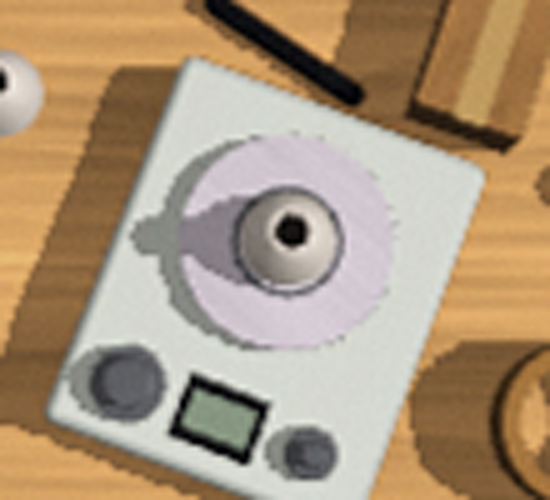

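View pics/side_p3.png

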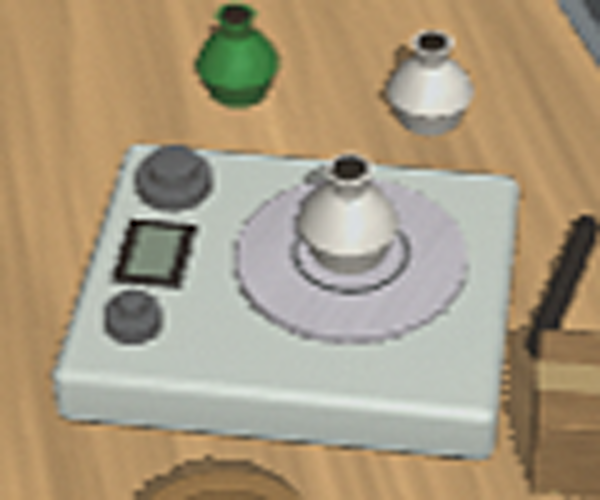

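Top and side views agree: the foot stands concentrically within the ring (under 1 mm off) and the vase is upright. The large button is at (0.489, 0.040). I move above it.

```bash
python3 -m crank '{"travel":[[1,-2.7,0],[2.3,-6,0],[3.8,-10,0],[5.2,-14,0],[6.2,-16.5,0],[6.7,-17.85,0],[6.7,-17.85,0],[6.7,-17.85,0]],"rot":[[0,0,0],[0,0,0],[0,0,0],[0,0,0],[0,0,0],[0,0,0],[0,0,0],[0,0,0]]}'
python3 -m crank '{"travel":[[0,0,-1.5],[0,0,-3.5],[0,0,-5.5],[0,0,-7.5],[0,0,-8.7],[0,0,-9.2],[0,0,-9.4],[0,0,-9.4]],"rot":[[0,0,0],[0,0,0],[0,0,0],[0,0,0],[0,0,0],[0,0,0],[0,0,0],[0,0,0]]}'
python3 look.py p4
```

```text
clock: 9.25
position: [0.4905, 0.0372, 0.2428]
tool_rot: [-3.141, -0.0, 2.482]
force: [0.1, -0.5, -0.8]
grip_width: 0.0002
clock: 10.05
position: [0.4909, 0.0373, 0.1493]
tool_rot: [3.141, 0.0, 2.483]
force: [-0.5, 0.9, 0.3]
grip_width: 0.0001
10.05 [0.49089599 0.03733599 0.1492706 ] [-0.5114979   0.94262885  0.25897066]
side 0.78 vase [ 0.5727 -0.0542] iou 0.889 to go [-0.0007 -0.0008]
top 0.77 vase [ 0.5716 -0.0574] iou 0.88 to go [0.0004 0.0024]
```

View pics/side_p4.png

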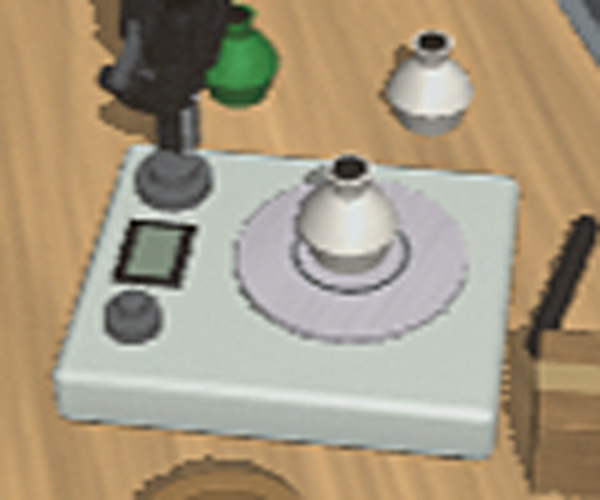

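```bash
python3 -m crank '{"travel":[[-0.2,0.27,-0.2],[-0.2,0.27,-0.5],[-0.2,0.27,-0.8],[-0.2,0.27,-1.0],[-0.2,0.27,-1.2],[-0.2,0.27,-1.35],[-0.2,0.27,-1.5],[-0.2,0.27,-1.5]],"rot":[[0,0,0],[0,0,0],[0,0,0],[0,0,0],[0,0,0],[0,0,0],[0,0,0],[0,0,0]]}'
python3 -m crank '{"travel":[[0,0,-0.1],[0,0,-0.2],[0,0,-0.2]],"rot":[[0,0,0],[0,0,0],[0,0,0]]}'
```

```text
clock: 11.05
position: [0.4887, 0.0399, 0.1338]
tool_rot: [-3.142, -0.0, 2.483]
force: [-1.1, 1.7, 5.1]
grip_width: -0.0
clock: 11.35
position: [0.4888, 0.0399, 0.133]
tool_rot: [3.141, 0.0, 2.483]
force: [-10.2, 0.9, 38.8]
grip_width: 0.0001
```

The button bottomed out: the tip force rose from 5 N to 39 N within 0.8 mm. I release it and withdraw.

```bash
python3 -m crank '{"travel":[[0,0,0.3],[0,0,0.8],[0,0,1.5],[0,0,3],[0,0,5],[0,0,8],[0,0,11],[0,0,11]],"rot":[[0,0,0],[0,0,0],[0,0,0],[0,0,0],[0,0,0],[0,0,0],[0,0,0],[0,0,0]]}'
python3 -m crank '{"travel":[[-1,2.7,0],[-2.3,6,0],[-3.8,10,0],[-5.2,14,0],[-6.2,16.5,0],[-6.7,17.8,0],[-6.7,17.8,0],[-6.7,17.8,0]],"rot":[[0,0,0],[0,0,0],[0,0,0],[0,0,0],[0,0,0],[0,0,0],[0,0,0],[0,0,0]]}'
python3 look.py p5
```

```text
clock: 12.15
position: [0.49, 0.0398, 0.2453]
tool_rot: [3.138, 0.003, 2.483]
force: [-0.1, -0.5, -1.3]
grip_width: 0.0002
clock: 12.95
position: [0.4218, 0.2174, 0.2417]
tool_rot: [-3.141, 0.0, 2.483]
force: [0.6, -0.5, 0.1]
grip_width: -0.0002
12.95 [0.42175954 0.21739418 0.2417117 ] [ 0.61925802 -0.4854349   0.07603032]
side 0.78 vase [ 0.5734 -0.0515] iou 0.841 to go [-0.0014 -0.0035]
top 0.52 vase [ 0.5713 -0.0542] iou 0.927 to go [ 0.0007 -0.0008]
```

View pics/top_p5.png

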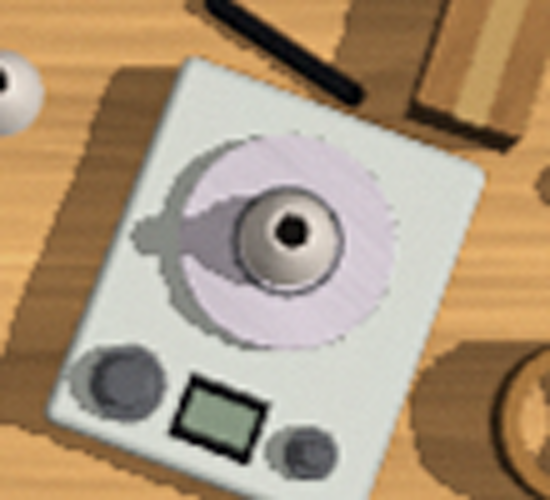

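View pics/side_p5.png

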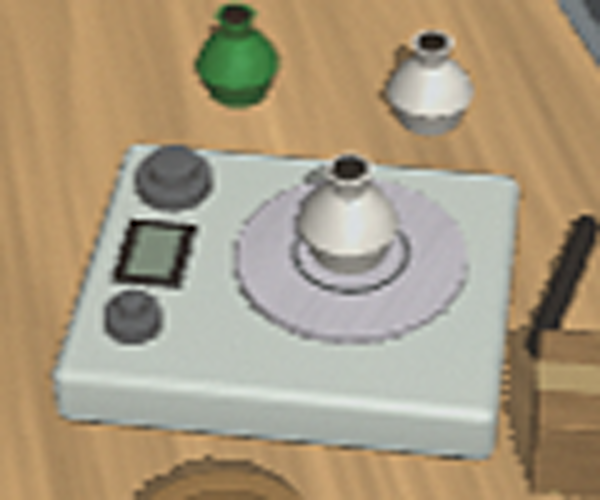

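The pictures match those from before the press: the vase is upright in the ring and nothing else has moved. I hand the job in.

```bash
python3 -c "
from workcell import bot
print(bot.job_done())"
```

```text
the job is handed in; nothing more can be done
None
```

The vase now stands upright inside the ring, and I pressed the scale's large button fully down once before handing the job in at about 13 s. I moved the vase about 21 mm with slow, level pushes from shut fingertips at its belly. The arm then withdrew clear of everything.

- **Vase position:** The last top view puts the foot about 1 mm from the ring's centre, where up to 10 mm is allowed. The last side-view fit said about 4 mm, with a weaker match to the vase's outline, but that picture looks the same as before the press.
- **Button press:** The force was 5 N just before the button reached its stop, then rose to 38.8 N at the fingertip over the next 0.8 mm. That is harder than I needed and close to 40 N, although that limit covers the arm and gripper body rather than the fingertips. I judged the travel from tip height and force, because the button's own position was not readable.
- **Everything else:** The arm stayed away from the small button. The objects near the scale looked unmoved in the last close crops; I did not check the cup and books again.
- **Failed check:** Re-fitting the ring after the push did not work in the top view, because the vase hides most of it. I relied on the ring position measured at the start, where both cameras agreed within 1 mm.

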